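# Lock a bracket shelf into a slotted rack

### The arm

A 6-joint arm with a two-finger parallel gripper is mounted at the origin on a cart in front of the work surface, level with it; the furniture and walls round the work are solid. World frame = base frame: x ahead of the robot, y to its left, z up, the work surface at z = 0. Lengths are in m, angles in rad, forces in N, time in s.
With the tool pointing down it reaches from about 0.325 to 0.9 m from the base axis. Payload 6.1 kg.
Tool frame: the origin (TCP) lies midway between the tips of the shut fingers; the grasp point (between the pads) lies 19 mm behind it; z points along the fingers, y is the line along which they close (so a half turn about z gives the same grasp; the last joint's range is limited). The gripper opens to 85 mm and grips with 20 to 120 N. Pads are 22 mm wide; open, the fingers measure 114 mm over their backs; the gripper's body (76 mm by 85 mm) begins 54 mm behind the grasp point. The pads swing forward as they close: fully open they stand 13 mm farther back than shut.
Start: joints at [-1.317, 0.22, 1.526, -0, 1.395, -0.126], TCP at [0.232, -0.58, 0.231] pointing down, gripper open.
Joint ranges: [-2.98, 2.98], [-0.91, 2.08], [0.09, 2.57], [-1.24, 4.39], [0.2, 2.65], [-2.68, 2.68]. Speed limits (rad/s): [2.57, 2.57, 3.01, 3.14, 3.14, 3.14].

### API

Orientations are given as [roll, pitch, yaw] about the fixed x, y, z axes, in that order (R = Rz(yaw) Ry(pitch) Rx(roll)).
In Python, from plant import movep, move_l, set_joints, gripper_to, hold, inverse_kinematics, observe, get_image, get_calibration, Unreachable, job_done gives the robot as it stands. Calls block until the motion is done:
- movep(position, orientation): joint-space move of the TCP to a pose.
- move_l(position, feed=0.15, rotation=None, max_force=None): straight line of the TCP; rotation=None keeps the orientation; feed is the mean speed in m/s. With max_force (N) it stops when the force on the tool has changed by that much, and returns True; else False.
- set_joints(angles): joint-space move.
- gripper_to(opening, f_grip=None): finger opening in m; f_grip is the grip in N (None keeps the last); returns when the fingers have stopped.
- hold(seconds).
- inverse_kinematics(position, orientation): joint angles nearest the present ones, or None.
- observe(): the state.
- get_image(name): name is "scene" or "side" or "wrist"; returns (picture, depth): 420x560x3 uint8, red, green, blue; 420x560 float32, m along the optical axis (not along the pixel's ray), 0 where there is no reading.
- get_calibration(name): a dict with "intrinsics" (3x3 intrinsics, pixels), "world_from_camera" (4x4, takes a point from camera to world coordinates). Camera axes: x right, y down, z forward; pixel columns grow to the right and rows downward; lengths in m; the calibration is good to about 2 mm. A picture is of the moment at which its call begins: read the wrist's pose just before it. get_calibration takes no time and is no camera call; for the wrist camera it gives the pose at the moment of the call.
A pose or a line that the arm cannot do raises Unreachable and nothing moves.
- job_done(): hands the job in; it is judged then, once.
The state is a dict: "time_s": time; "q": joint angles; "joint_velocities": joint speeds; "joint_torque": joint torques, N m; "eef_pos": TCP position; "tcp_rot": TCP orientation; "ft_force": force on the tool from outside, world axes, zero at the start; "torque": the same for the moment, N m; "opening": finger opening in m; "grasp_force": force on a finger pad.
Only numpy, scipy, OpenCV 4.12 (cv2) and the standard library are available. Lean on these libraries where they do the work, as an engineer would, in place of code of your own. Each camera call takes 0.05 s, during which the arm holds its last target. There are 200 camera calls.

### The job

Hang the blue bracket shelf on the white slotted panel of the worktop rack: put its two hooks into the two slots and press it down, over the spring catch, until it is fully seated and locked with its back flat on the panel. The panel can be clamped at any height within 3 cm, so feel for the slots, force nothing (never push the shelf against the rack with more than about 4 kg), leave the things around where they are, and let go.

Things in the scene. Friction and masses are not known exactly. Their poses are not given: they have to be found in the camera images.
- rack: Fixed worktop rack, 150 x 134 mm, 202 mm tall: dark steel foot 12 mm thick (100 mm before to 50 mm behind the origin), dark hollow post, white slotted panel 116 mm wide, 4 mm thick on its front. Origin: in the plane of the panel's front face, on its centre line, at worktop height. z up; -x points out of the face to the user (the shelf is hooked in along +x); y along the face.
- slots_lowest (a point): Point fixed to the rack, 122 mm high on the panel face: where the two slots' lower edges would be at the panel's lowest setting. The panel is clamped 0 to 30 mm higher, with slots, catch and tab; no reading shows how much, touch or sight does. Slots: 12 wide, 29 mm tall, at rack y = +32 and -32 mm; panel top 48 mm above their lower edges; hollow 28 mm deep behind.
- bracket_shelf: Loose blue bracket shelf, 0.3 to 0.5 kg, 110 deep, 110 wide, 100 mm tall, on its flat underside. Origin: rear face of the back plate, centre, underside; +x points out of the rear (hook side), -x to the front rim, z up. Floor 6 mm thick, rim 14 mm; back plate to z = 98. Seated in the rack: origin 87 mm below the slots' lower edges, rear face on the panel (x = y = 0 of the rack, 2 degrees of play).
- shelf_grip (a point): Place to grip the shelf from above: centre of its upright rib, at x = -45, z = 85 mm of the shelf, axes as the shelf. The rib is 18 mm thick in y (36 mm within 19 mm of the rear face), runs from x = -78 to -12 mm, flat top at z = 100 mm; pinch it across y; its top can be pressed.
- shelf_hooks (a point): Middle between the two steel hooks, at the arms' underside (shelf x = 0, y = 0, z = 87 mm). Hooks at y = +32 and -32 mm, 8 mm wide: arm 8 mm tall, reaching 12 mm out of the rear; lip at its end hanging to z = 70, gap 6.5 mm to the back plate. They enter the slots with this point 17 to 21 mm above the slots' lower edges; seated it is level with them.
- catch (a joint): Orange spring roller 4.5 mm out of the panel face midway between the slots, axis 7 mm below their lower edges: 0 = out, grows as pushed in (m, to 0.006). Lowering, the shelf's bar between the hooks rests on it about 14 mm above the seat (it bears the shelf); about 4 to 12 N more takes it over and it snaps down. 0.002 to 0.0045 in passing, under 0.001 locked.
- seat_tab (a joint): Small green spring tab on the panel face, 22 mm wide, top 83 mm below the slots' lower edges: 0 = up, grows as pressed down (m, to 0.007). The seated shelf's underside holds it at about 0.004; under 2 N.
- mug: White mug, 86 mm across, 92 mm tall, standing between the rack and the shelf's starting places. Origin at the centre of its underside. Leave alone.
- dish: Green avocado-shaped dish, 203 x 187 x 76 mm, at the right. Origin at the centre of its underside. Leave alone.
- mint_tin: Green and silver flat tin, 62 x 94 x 20 mm, lying before the mug. Origin at the centre of its underside. Leave alone.
- jar: Glass jar with a dark lid, 71 x 76 x 98 mm, on the chopping board at the back. Origin at the centre of its underside. Leave alone.
- soap: White plastic bottle with an orange cap, 49 x 81 x 226 mm, at the back. Origin at the centre of its underside. Leave alone.

How it is judged:
By the outcome, as a careful person would: the job done as asked, in the order asked, and still so for the second after the job is handed in, with the robot touching nothing.
It also fails if it takes over 58 s, if anything falls off the work surface, if the arm or the gripper's body presses on something with over 40 N, if the wrist force passes 120 N, or if a joint passes its speed limit or range.

## Working session

There is one attempt and no reset: what is moved stays moved. The work goes in short steps, each a Python script; the robot and the scene stay as the last script left them, time stands still between calls to the robot, and variables do not carry over. Pictures are saved under pics/ and viewed, at most 10 in all, crops included, and the job is handed in when it is done.

```bash
ls; mkdir -p pics; cat > h.py <<'E'
import numpy as np, cv2
from plant import *
def snap(n,f):
    p,d=get_image(n); c=get_calibration(n)
    cv2.imwrite(f'pics/{f}.png',cv2.cvtColor(p,cv2.COLOR_RGB2BGR)); np.savez(f'pics/{f}.npz',p=p,d=d,K=c["intrinsics"],T=c["world_from_camera"])
def cloud(f):
    z=np.load(f'pics/{f}.npz'); d=z['d']; v,u=np.mgrid[:d.shape[0],:d.shape[1]]
    r=np.stack([u,v,np.ones_like(u)],-1)@np.linalg.inv(z['K']).T*d[...,None]
    return z['p'], r@z['T'][:3,:3].T+z['T'][:3,3], d
E
python3 - <<'E'
from h import *
snap('scene','a');snap('side','b')
a=cv2.imread('pics/a.png');b=cv2.imread('pics/b.png')
s=observe();print(s['time_s'],s['tcp_rot'],s['ft_force'])
for n in 'ab':
    p,X,d=cloud(n); print(np.round(np.load(f'pics/{n}.npz')['T'],2).tolist())
E
```

```text
pics
0.1 [-3.13983290e+00 -2.04265292e-04  3.79793067e-01] [0.53831504 0.49024705 0.01000558]
[[-0.48, -0.53, 0.7, -0.35], [-0.88, 0.27, -0.4, 0.41], [0.02, -0.81, -0.59, 0.85], [0.0, 0.0, 0.0, 1.0]]
[[1.0, -0.02, 0.06, 0.49], [-0.06, -0.42, 0.91, -1.15], [0.01, -0.91, -0.42, 0.61], [0.0, 0.0, 0.0, 1.0]]
```

View pics/a.png

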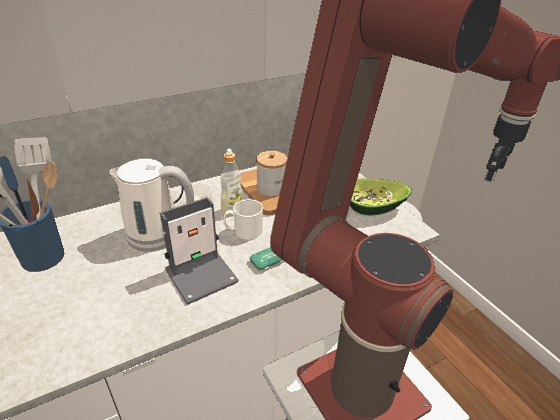

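View pics/b.png

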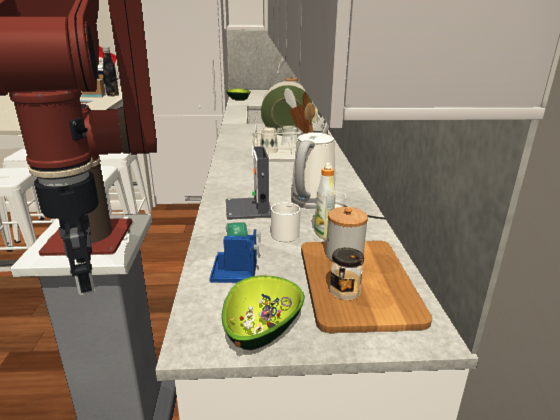

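The scene view shows the rack (panel at ~190,238 px, foot at ~200,275) facing the camera. The side view shows the blue shelf at ~(238,257) with its hooks to the right, and the mug at (285,222).

```bash
python3 - <<'E'
from h import *
p,X,d=cloud('b'); P=p.astype(int)
m=(P[...,2]>P[...,0]+40)&(P[...,2]>P[...,1]+30)&(d>0)&(d<1.6)
m[:, :200]=0; m[:,270:]=0
Y=X[m]; Y=Y[Y[:,2]>0]; print('shelf',len(Y),np.percentile(Y,[1,50,99],0).round(3).tolist())
for lo,hi in((.0,.012),(.012,.03),(.03,.09),(.09,.11)):
    q=Y[(Y[:,2]>lo)&(Y[:,2]<hi)]; 
    if len(q)>5:
        r=cv2.minAreaRect((q[:,:2]*1000).astype(np.float32)); print(lo,len(q),np.round(r[0]),np.round(r[1]),r[2],cv2.boxPoints(r).round().tolist())
pa,Xa,da=cloud('a'); A=pa.astype(int)
w=(A.min(-1)>150); w[:, :165]=0; w[:,218:]=0; w[:195]=0; w[272:]=0
q=Xa[w&(da>0)]; c=np.median(q,0); 
for _ in range(5):
    q=q[:] ; k=np.linalg.svd(q-q.mean(0),full_matrices=False)[2][2]; e=(q-q.mean(0))@k; q=q[abs(e)<max(.003,1.5*e.std())]
k=k if k[0]<0 else -k
print('panel n',k.round(3),len(q),q.mean(0),q.min(0),q.max(0),'yaw of rack +x',np.degrees(np.arctan2(-k[1],-k[0])))
im=cv2.imread('pics/a.png')[190:305,150:250]; im=cv2.resize(im,None,fx=4.5,fy=4.5,interpolation=cv2.INTER_CUBIC)
im2=cv2.imread('pics/b.png')[220:290,200:310]; im2=cv2.resize(im2,None,fx=3,fy=3,interpolation=cv2.INTER_CUBIC)
o=np.zeros((max(im.shape[0],im2.shape[0]),im.shape[1]+im2.shape[1],3),np.uint8); o[:im.shape[0],:im.shape[1]]=im; o[:im2.shape[0],im.shape[1]:]=im2
cv2.imwrite('pics/c.png',o)
print(o.shape)
E
```

```text
shelf 1665 [[0.382, -0.258, 0.002], [0.44, -0.211, 0.037], [0.492, -0.166, 0.098]]
0.0 531 [ 431. -203.] [114.  99.] 85.47824096679688 [[378.0, -256.0], [476.0, -264.0], [485.0, -150.0], [387.0, -143.0]]
0.012 217 [ 435. -224.] [ 70. 107.] 86.18718719482422 [[379.0, -255.0], [486.0, -262.0], [490.0, -192.0], [384.0, -185.0]]
0.03 699 [ 460. -306.] [ 98. 235.] 8.226829528808594 [[394.0, -196.0], [428.0, -429.0], [525.0, -415.0], [491.0, -182.0]]
0.09 218 [ 453. -203.] [102.  76.] 86.19403839111328 [[412.0, -251.0], [487.0, -256.0], [494.0, -155.0], [418.0, -150.0]]
panel n [-0.607 -0.674 -0.421] 979 [0.51828016 0.17721258 0.11751132] [ 0.48745139 -0.00323253 -0.0029    ] [0.82035823 0.26201685 0.19432891] yaw of rack +x 47.97467656320904
(518, 780, 3)
```

View pics/c.png

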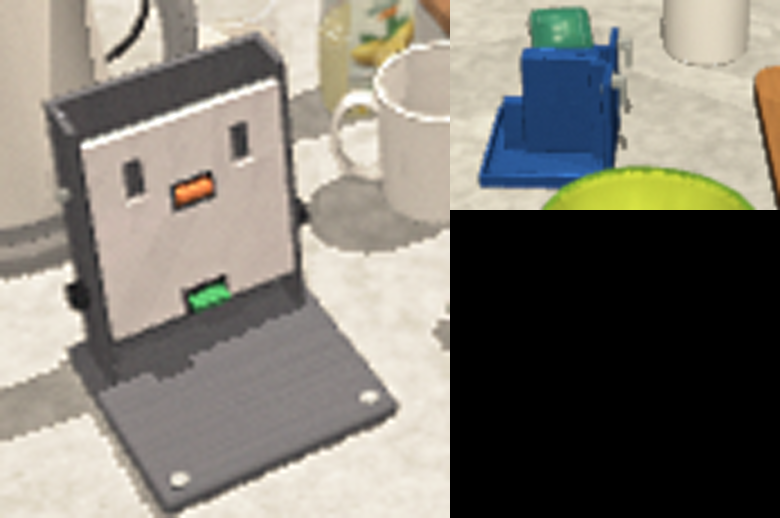

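Crop: the panel corners are at about (84,150), (277,82), (297,275) and (112,338). The slot bottoms are at about (137,201) and (241,160). The shelf is upright with its hooks facing +x.

```bash
python3 - <<'E'
from h import *
pa,Xa,da=cloud('a'); z=np.load('pics/a.npz'); K,T=z['K'],z['T']
f=lambda x,y:np.array([150+(x+.5)/4.5-.5,190+(y+.5)/4.5-.5])
C=np.array([f(84,150),f(277,82),f(297,275),f(112,338)])
m=np.zeros(da.shape,np.uint8); cv2.fillConvexPoly(m,C.round().astype(int),1); m=cv2.erode(m,np.ones((5,5)))>0
q=Xa[m&(da>0)&(pa.min(-1)>140)]; 
for _ in range(6):
    c=np.median(q[:,:2],0); u=q[:,:2]-q[:,:2].mean(0); k=np.linalg.svd(u,full_matrices=False)[2][1]; e=u@k; q=q[abs(e)<max(.002,2*e.std())]
c=q[:,:2].mean(0); k=k if k[0]>0 else -k
print('n',k,'yaw',np.degrees(np.arctan2(k[1],k[0])),len(q),e.std())
def hit(p):
    r=T[:3,:3]@np.linalg.inv(K)@[p[0],p[1],1]; o=T[:3,3]; t=((c-o[:2])@k)/(r[:2]@k); return o+t*r
H=[hit(p) for p in C]
for h in H: print('corner',h.round(4))
for nm,xy in dict(slotLb=(137,201),slotRb=(241,160),slotLt=(131,159),slotRt=(237,122),or_=(194,190),gr=(210,287)).items(): print(nm,hit(f(*xy)).round(4))
o=np.mean(H,0); print('rack origin approx',o)
movep([.43,-.205,.30],[np.pi,0,-.065]); snap('wrist','w1'); s=observe(); print(s['time_s'],s['q'],s['eef_pos'])
E
```

```text
n [0.99688489 0.07887024] yaw 4.523630068451492 1151 0.001086148978788511
corner [0.4913 0.2401 0.1908]
corner [0.5004 0.1257 0.192 ]
corner [0.5005 0.1237 0.0443]
corner [0.4912 0.2419 0.0518]
slotLb [0.4933 0.2154 0.1439]
slotRb [0.4983 0.1519 0.1465]
slotLt [0.4933 0.2153 0.174 ]
slotRt [0.4983 0.1519 0.174 ]
or_ [0.4959 0.1818 0.1372]
gr [0.4961 0.1795 0.0615]
rack origin approx [0.4958686  0.18285431 0.11971138]
1.7333 [-6.11935243e-01 -1.80508444e-01  1.80617792e+00 -2.16494326e-04
  1.51628875e+00  1.02469486e+00] [ 0.42981118 -0.20570623  0.2997525 ]
```

View pics/w1.png

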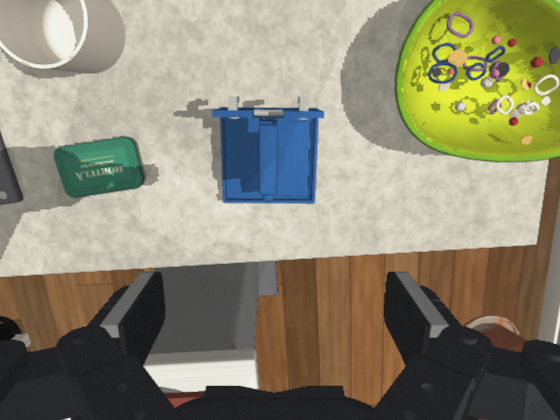

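The wrist view shows the shelf undisturbed: back plate at (214–323, 108–116), rib at about x=268, rows 120–200, and hooks at (233,103) and (304,103). Next I refine its pose from depth.

```bash
python3 - <<'E'
from h import *
p,X,d=cloud('w1'); P=p.astype(int)
m=(P[...,2]>P[...,0]+40)&(P[...,2]>P[...,1]+30)&(d>0); m[:, :200]=0; m[:,335:]=0; m[:95]=0;m[210:]=0
Y=X[m]; print(np.percentile(Y[:,2],[1,25,50,75,99]))
def pr(n,q):
    r=cv2.minAreaRect((q[:,:2]*1000).astype(np.float32)); print(n,len(q),np.round(r[0],1),np.round(r[1],1),round(r[2],2),cv2.boxPoints(r).round(1).tolist())
t=Y[Y[:,2]>.085]; pr('top',t)
pl=t[t[:,0]>t[:,0].max()-.012]; pr('plate',pl); print('plate slope yaw',np.degrees(-np.polyfit(pl[:,1],pl[:,0],1)[0]), 'plate y',pl[:,1].min(),pl[:,1].max(),'z',pl[:,2].mean())
rb=t[t[:,0]<t[:,0].max()-.03]; pr('rib',rb); 
if len(rb): print('rib yaw',np.degrees(np.polyfit(rb[:,0],rb[:,1],1)[0]),rb.mean(0),rb.min(0),rb.max(0))
E
```

```text
[0.00443466 0.00601305 0.00697345 0.09725902 0.10116219]
top 2326 [ 451.7 -201.3] [99.2 78.3] 86.0 [[409.20001220703125, -248.0], [487.3999938964844, -253.5], [494.29998779296875, -154.5], [416.1000061035156, -149.10000610351562]]
plate 645 [ 486.1 -203.6] [99.1  9.4] 86.0 [[478.0, -252.6999969482422], [487.3999938964844, -253.39999389648438], [494.29998779296875, -154.5], [484.8999938964844, -153.89999389648438]]
plate slope yaw -4.0369818879421056 plate y -0.2531514695776168 -0.1542947888965439 z 0.09743816812150803
rib 1031 [ 438.7 -200. ] [17.4 52.3] 85.43 [[412.0, -206.5], [464.1000061035156, -210.6999969482422], [465.5, -193.39999389648438], [413.3999938964844, -189.1999969482422]]
rib yaw -4.185716814771423 [ 0.43933463 -0.19984701  0.09992986] [ 0.41299053 -0.21063743  0.09649882] [ 0.46417698 -0.18944537  0.10245472]
```

```bash
cat >> h.py <<'E'
GX=-.052; GZ=.066   # TCP in the shelf frame
rk=np.array([.4958,.183]); ry=np.radians(4.5)
def tcp(x,y,hz,dyaw=0):   # shelf rear x,y in rack frame; hz = hook-point height
    R=lambda a:np.array([[np.cos(a),-np.sin(a)],[np.sin(a),np.cos(a)]])
    p=rk+R(ry)@np.array([x,y])+R(ry+dyaw)@np.array([GX,0]); return [p[0],p[1],hz-.087+GZ]
E
python3 - <<'E'
from h import *
a=np.radians(-4.1); o=np.array([.4912,-.204]); g=o+GX*np.array([np.cos(a),np.sin(a)])
rot=[np.pi,0,a]
movep([g[0],g[1],.16],rot); move_l([g[0],g[1],GZ],.12); s0=observe()
gripper_to(0,70); s=observe(); print('grip',s['opening'],s['grasp_force'],s['eef_pos'])
move_l([g[0],g[1],.24],.15); hold(.2); s=observe(); print(s['time_s'],s['opening'],s['ft_force'],s['torque'],s['eef_pos'])
rt=[np.pi,0,ry]
movep(tcp(-.07,0,.26),rt); hold(.1); s=observe(); print(s['time_s'],s['q'],s['eef_pos'])
move_l(tcp(-.04,0,.163),.12); hold(.3)
snap('scene','a2'); snap('side','b2'); s=observe(); print(s['time_s'],s['ft_force'],s['eef_pos'],s['tcp_rot'],tcp(-.04,0,.163))
A=cv2.imread('pics/a2.png')[170:300,140:270];B=cv2.imread('pics/b2.png')[130:230,200:330]
A=cv2.resize(A,(400,400),interpolation=cv2.INTER_CUBIC);B=cv2.resize(B,(400,308),interpolation=cv2.INTER_CUBIC)
o=np.zeros((400,800,3),np.uint8);o[:,:400]=A;o[:308,400:]=B;cv2.imwrite('pics/d.png',o)
E
```

```text
grip 0.01704447436906167 69.14490222930908 [ 0.43957382 -0.20040418  0.06629062]
5.4167 0.017136765634961443 [ 0.86077857 -0.2519934  -3.66369636] [ 0.0092929  -0.00142208 -0.02957491] [ 0.43896912 -0.2000338   0.23912855]
6.9333 [ 2.40203557e-01 -3.21050892e-01  2.03263018e+00 -2.93420761e-04
  1.42991253e+00  1.73422364e+00] [0.37477037 0.1726169  0.23903509]
8.3333 [ 0.01366999  0.25267612 -4.510839  ] [0.40420218 0.17584322 0.14230443] [-3.14151141e+00 -6.02006327e-04  7.86396711e-02] [np.float64(0.40408360529655224), np.float64(0.17578176319303826), 0.14200000000000002]
```

View pics/d.png

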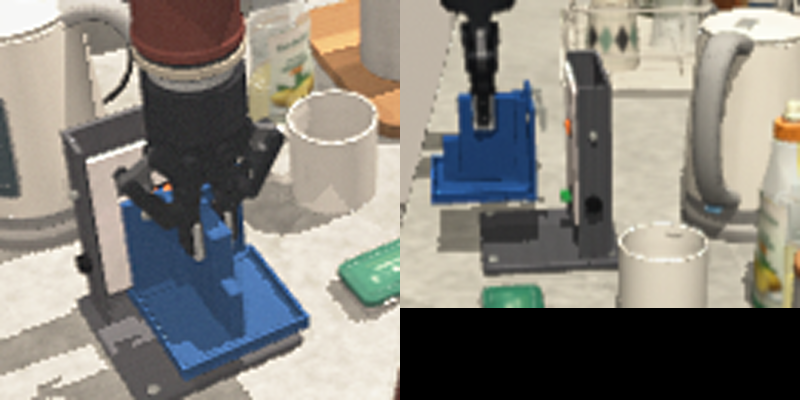

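The shelf is held upright and level in front of the panel at (490,150), with its hooks at (540,90) facing it. Now I feel for the slots.

```bash
cat >> h.py <<'E'
def gap():
    s=observe(); c,n=np.cos(ry),np.sin(ry); v=np.array(s['eef_pos'][:2])-rk; return v[0]*c+v[1]*n-GX, -v[0]*n+v[1]*c, s['eef_pos'][2]-GZ+.087
E
python3 - <<'E'
from h import *
move_l(tcp(-.018,0,.163),.08)
for dy,dz in [(0,0),(0,.002),(0,-.002),(0,.004),(0,-.004)]:
    move_l(tcp(-.018,dy,.163+dz),.05); hold(.15); f0=np.array(observe()['ft_force'])
    r=move_l(tcp(.004,dy,.163+dz),.025,max_force=8); g=gap(); s=observe()
    print(dy,dz,r,np.round(g,4),np.round(s['ft_force']-f0,1),np.round(s['torque'],2),s['time_s'])
    if g[0]>-.006: break
E
```

```text
0 0 True [-0.0014 -0.0003  0.1618] [ 0.1  0.  -0.3] [-0.    0.08  0.01] 9.8583
```

```bash
python3 - <<'E'
from h import *
f0=np.array([0,.25,-4.5])
g=gap()
for z in (.158,.154,.150,.147,.144,.141,.138):
    r=move_l(tcp(g[0],g[1],z),.02,max_force=20); s=observe()
    print(z,r,np.round(gap(),4),np.round(s['ft_force']-f0,1),np.round(s['torque'],2),s['time_s'])
    if r: break
E
```

```text
0.158 False [-0.0017 -0.0003  0.1575] [-0.8 -1.3  0.8] [ 0.    0.04 -0.01] 10.1833
0.154 False [-0.003  -0.0004  0.1533] [-5.1 -0.9  4.2] [-0.1   0.8   0.06] 10.5333
0.15 False [-0.0029 -0.0004  0.1489] [-4.4 -1.1 -0.1] [-0.13  0.96  0.12] 10.8833
0.147 False [-0.0028 -0.0003  0.1459] [-5.2 -0.6 -2.9] [-0.05  1.12 -0.  ] 11.1833
0.144 False [-0.0016 -0.0003  0.1438] [-2.4 -0.1 -2.9] [-0.07  0.71  0.  ] 11.4833
0.141 True [-0.0013 -0.0003  0.1425] [-2.2 -0.3 10.8] [-0.01  0.02  0.01] 11.7
```

```bash
python3 - <<'E'
from h import *
g=gap(); r=move_l(tcp(g[0],g[1],.136),.015,max_force=14); s=observe(); print(r,np.round(gap(),4),np.round(s['ft_force'],1),s['tcp_rot'],list(s))
hold(.2); print(np.round(gap(),4),np.round(observe()['ft_force'],1))
snap('scene','a3'); snap('side','b3')
A=cv2.imread('pics/a3.png')[170:300,140:270];B=cv2.imread('pics/b3.png')[130:230,200:300]
o=np.hstack([cv2.resize(A,(400,400),interpolation=cv2.INTER_CUBIC),cv2.resize(B,(400,400),interpolation=cv2.INTER_CUBIC)]);cv2.imwrite('pics/e.png',o)
E
```

```text
True [-0.0014 -0.0003  0.1426] [-3.5 -0.8  6.8] [3.1400663  0.00755106 0.07904579] ['time_s', 'q', 'joint_velocities', 'joint_torque', 'eef_pos', 'tcp_rot', 'ft_force', 'torque', 'grasp_force', 'opening']
[-0.0014 -0.0003  0.1426] [-3.1 -1.   6.6]
```

View pics/e.png

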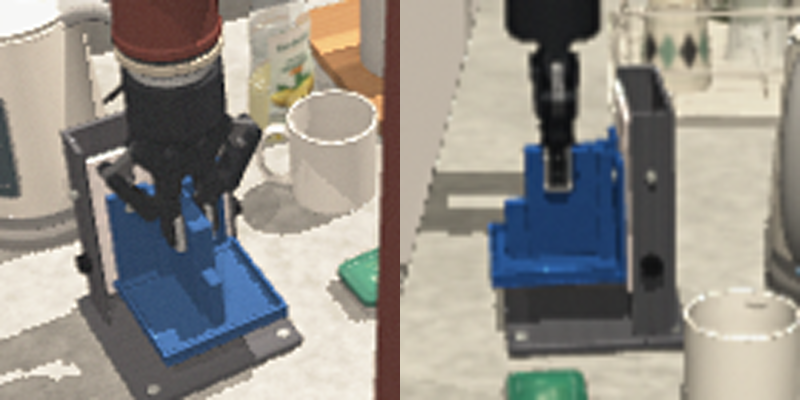

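The shelf sits against the panel, level, at the expected seat height. I release it, then press the rib top lightly to check.

```bash
python3 - <<'E'
from h import *
g=gap()
gripper_to(.06); hold(.2); p=list(observe()['eef_pos']); p[2]+=.07; move_l(p,.1)
gripper_to(0); 
c,n=np.cos(ry),np.sin(ry); q=rk+np.array([c,n])*(-.032); z=.1556
move_l([q[0],q[1],z+.03],.1); hold(.2); f0=np.array(observe()['ft_force'])
r=move_l([q[0],q[1],z-.022],.02,max_force=18); s=observe(); print(r,s['eef_pos'],np.round(s['ft_force']-f0,1),'expect top',z)
hold(.1); s=observe(); print(s['eef_pos'],np.round(s['ft_force']-f0,1))
move_l([q[0],q[1],z+.06],.1); move_l([q[0]-.10,q[1],z+.14],.15); hold(.3)
snap('scene','a4');snap('side','b4'); print(observe()['time_s'])
p_,X,d=cloud('b4'); P=p_.astype(int); m=(P[...,2]>P[...,0]+40)&(P[...,2]>P[...,1]+30)&(d>0)&(X[...,1]>.1)&(X[...,1]<.26)&(X[...,0]<.52)
print(np.percentile(X[m],[1,50,99],0).round(4))
A=cv2.imread('pics/a4.png')[170:300,140:270];B=cv2.imread('pics/b4.png')[130:230,200:300]
o=np.hstack([cv2.resize(A,(400,400),interpolation=cv2.INTER_CUBIC),cv2.resize(B,(400,400),interpolation=cv2.INTER_CUBIC)]);cv2.imwrite('pics/f.png',o)
E
```

```text
True [0.46394087 0.18052902 0.15491413] [-1.8 -0.2  6.7] expect top 0.1556
[0.46390898 0.18051398 0.15486999] [-2.6 -1.1  7.3]
18.7583
[[0.3889 0.1184 0.0536]
 [0.4476 0.1675 0.0888]
 [0.4952 0.2182 0.1519]]
```

View pics/f.png

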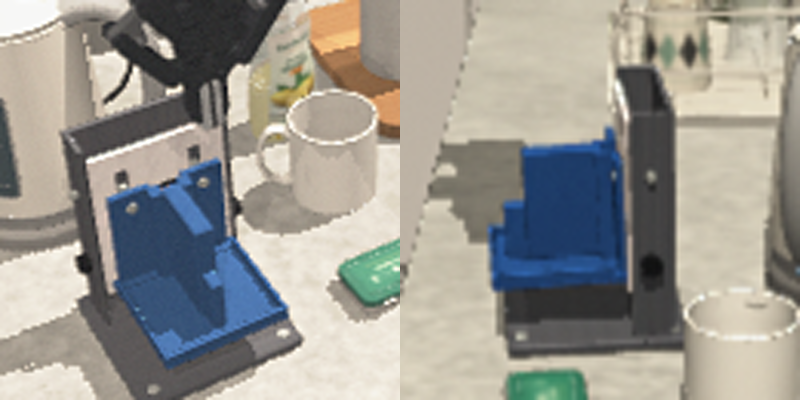

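The shelf hangs flat on the panel: the slots show at (122,180) and (194,153), with about 19 mm visible above the plate, which matches the full seat. The gripper is clear, and the mug and tin have not moved.

```bash
python3 -c "
from h import *
print(job_done())"
```

```text
the job is handed in; nothing more can be done
None
```

The shelf is hung with both hooks in the slots and fully seated over the catch, judged from touch and camera views since the catch can't be read directly; I let go and handed the job in at about 19 s, with every push stopped by a force limit of 20 N or less.

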